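# Lock the bottle carrier onto the shaker

## Task

Lift the blue bottle carrier up and off the bar it hangs from, and set it down upright between the shaker's guide rails with the head of its stud in the open mouth of the red cam lock, which has to be turned open first. Then turn the cam clockwise by its wing, fully home, so that its curved slot draws the carrier tight against the two orange stops, and let go. Keep the carrier upright and leave the other glassware and jars where they stand.

Things in the scene. Friction and masses are not known exactly. Their poses are not given: they have to be found in the camera images.
- carrier_mid (a point): Centre of the loose blue bottle carrier: tray 84 x 140 mm, 141 mm high overall, 0.4 to 0.7 kg, three amber bottles fixed in it. This point is 70 mm above its underside. Axes: z up, y along its length towards the stud, x towards its back plate with the two hooks. The end face that meets the stops is 70 mm from here along +y.
- handle (a point): Centre of the carrier's handle bar, 62 mm above the carrier's centre, the place to carry it by: 14 mm thick (x), 62 mm long (y), 18 mm high. It stands 35 mm over the bottle caps on two thin posts, 21 mm either side of the middle.
- hooks (a point): Midway between the carrier's two hooks (50 mm either side along y), at the underside of their arms, 82 mm above the carrier's underside and 47 mm along +x from its centre. The arms reach 14 mm out from the back plate and end in lips 20 mm deep, 10 mm from the back plate, behind the bar they hang on.
- stud_head (a point): Centre of the stud's head: an upright brass barrel 16 mm in diameter and 28 mm high on a steel shank 10 mm thick that sticks out level from the carrier's +y end. It lies 104 mm along +y from the carrier's centre line and 20 mm above the carrier's underside.
- stand_bar (a point): Middle of the top edge of the fixed stand's steel bar, 150 mm above the table, 8 mm thick, 230 mm long along y; posts 115 mm either side rise to 172 mm. The carrier hangs nearly level on its -x side, stud towards the stand's +y, underside 68 mm above the table. To free it lift it more than 20 mm (25 to 40 is safe), then move it to the stand's -x.
- dock (a point): Point on the fixed shaker's platform top (260 x 300 mm, 85 mm above the table) under the carrier's centre when the carrier is tight. Axes: y towards the cam, z up; the carrier sits with its axes along these. Guide rails along y, 46 mm either side, flaring outward to 19 mm high, run from 76 mm behind (-y) to 59 mm before this point.
- stops (a point): On the platform, midway between the faces of the two orange stops (36 mm either side, 30 mm high), 70 mm along +y from the dock point. With the cam open the carrier can come no nearer than about 9 mm. Set it down straight from above with its end about 12 mm short of the stops (9 to 16 works): the head then stands in the cam's mouth.
- cam_axis (a point): Where the cam's upright turning axis meets the platform top, 134 mm along +y from the dock point; the cam's base is 116 mm in diameter, its walls 38 mm high and open on top. The head stands 42 mm from this axis when 12 mm short of tight and 30 mm when tight.
- cam_wing (a point): Centre of the red wing that turns the cam, on the cam's axis 62 mm above the platform: a bar 80 mm long, 14 mm thick, 36 mm high (44 to 80 mm above the platform), white mark at one end. Its length is this point's x axis; the point turns with the cam. With the cam open the wing lies along the dock's x axis.
- cam (a joint): Turn of the cam in rad, growing clockwise seen from above; it starts part-way. 0: fully open stop, mouth facing the carrier. It takes hold of the head at about 0.8 and has drawn it tight at about 1.9; end stop at 2.1. It stays where left (friction 0.08 N m, more as it draws, stiff over the last 0.2). One grasp seldom reaches from end to end: regrasp.
- amber_a: Bystander: amber bottle, 40 mm in diameter, 95 mm high, on the shaker platform beyond the cam; origin under its centre.
- beaker: Bystander: glass beaker, 44 mm in diameter, 75 mm high, on the platform on the robot's side; origin under its centre.
- dish: Bystander: white porcelain dish, 76 mm in diameter, 35 mm high, on the table before the stand; origin under its centre.
- amber_b: Bystander: amber bottle, 56 mm in diameter, 130 mm high, beside the stand; origin under its centre.
- amber_c: Bystander: amber bottle, 42 mm in diameter, 110 mm high, between shaker and stand; origin under its centre.
- jar: Bystander: white jar, 56 mm in diameter, 65 mm high, near the robot; origin under its centre.
- mortar: Bystander: white porcelain mortar, 90 mm in diameter, 55 mm high, at the back; origin under its centre.
There are look-alikes about, which are no part of the job. What is shaped like the part that bears carrier_mid but green is not meant.

How it is judged:
By the outcome, as a careful person would: the job done as asked, in the order asked, and still so for the second after the job is handed in, with the robot touching nothing.
It also fails if it takes over 66 s, if anything falls off the work surface, if the arm or the gripper's body presses on something with over 40 N, if the wrist force passes 120 N, or if a joint passes its speed limit or range.

## Robot

A 6-joint arm with a two-finger parallel gripper is mounted at the origin on the work surface. World frame = base frame: x ahead of the robot, y to its left, z up, the work surface at z = 0. Lengths are in m, angles in rad, forces in N, time in s.
With the tool pointing down it reaches from about 0.35 to 0.85 m from the base axis. Payload 8.1 kg.
Tool frame: the origin (TCP) lies midway between the tips of the shut fingers; the grasp point (between the pads) lies 19 mm behind it (robot.grip_point_offset is the distance from the TCP to the grasp point, in m); z points along the fingers, y is the line along which they close (so a half turn about z gives the same grasp; the last joint's range is limited). The gripper opens to 93 mm and grips with 3 to 60 N. Pads are 15 mm wide; open, the fingers measure 128 mm over their backs; the gripper's body (75 mm by 188 mm) begins 65 mm behind the grasp point.
Start: joints at [1.052, 0.13, 1.488, -0, 1.523, -0.085], TCP at [0.252, 0.544, 0.219] pointing down, gripper open.
Joint ranges: [-2.96, 2.96], [-0.89, 2.26], [0.02, 2.5], [-1.34, 4.48], [0, 2.73], [-2.66, 2.66]. Speed limits (rad/s): [2.39, 2.39, 2.79, 3.14, 3.14, 3.14].

## Interface

Orientations are given as a rotation vector (axis times angle).
In Python, from plant import robot, read_camera, job gives the robot as it stands.
- The arm moves only by the shell command python3 -m inch 'ROWS' [FORCE]. ROWS is JSON, one flat list of numbers, 5 for each row, row after row: the shift along the world's x, y, z in mm, then the turn about the world's z in degrees, then the opening in per cent of the stroke, from 0 (shut) to 100 (fully open). In form: [dx, dy, dz, yaw, hand, dx, dy, dz, yaw, hand, ...]. A call has 1 to 10 rows; each row is the pose to reach, as a shift and turn from the pose commanded when the call began; what a row does not reach only later rows make up. A row lasts 1/12 s, in which the tool goes at most 41.7 mm and 7.16 degrees, less where a joint would pass 70% of its speed; a pose out of reach is approached as far as the arm can. A call with a gripper value outside its range is refused whole. The fingers move at their own pace and stop on an object; FORCE is the grip in N (left out, the last holds). Time passes only in rows, so rows that repeat a pose let the fingers close. It gives the time, the measured TCP pose, the force, the opening and the grip force at its end, in the units of the state.
- robot.read_state(): the state, without advancing time (a new reading comes with each control period).
- read_camera(name): name is "scene" or "top" or "wrist"; returns a dict with "image" (384x512x3 uint8, blue, green, red), "K" (3x3 intrinsics, pixels), "D" ([k1, k2, p1, p2, k3] as OpenCV has them; the pictures are not rectified), "extrinsics" (4x4, takes a point from world to camera coordinates); the wrist camera has in their place "mount" (4x4, takes a point from camera to tool coordinates, whose origin is the TCP and whose axes are the flange's). Camera axes: x right, y down, z forward; pixel columns grow to the right and rows downward; lengths in m; the calibration is good to about 2 mm. A picture is of the moment at which its call begins: read the wrist's pose just before it. There is no depth.
- job.close_job(): hands the job in; it is judged then, once.
The state is a dict: "t": time; "q": joint angles; "dq": joint speeds; "joint_torque": joint torques, N m; "tool_pos": TCP position; "orientation": TCP orientation; "force": force on the tool from outside, world axes, zero at the start; "wrist_torque": the same for the moment, N m; "opening": finger opening in m; "gripper_force": force on a finger pad.
Only numpy, scipy, OpenCV 4.12 (cv2) and the standard library are available. Lean on these libraries where they do the work, as an engineer would, in place of code of your own. Each camera call takes 0.05 s, during which the arm holds its last target. There are 200 camera calls.

## Working session

There is one attempt and no reset: what is moved stays moved. The work goes in short steps, Python scripts to look and compute and a shell command to move; the robot and the scene stay as the last step left them, time stands still between calls to the robot, and variables do not carry over. Pictures are saved under pics/ and viewed, at most 10 in all, crops included, and the job is handed in when it is done.

```bash
mkdir -p pics; ls
python3 - <<'E'
from plant import robot, read_camera
import cv2,json,numpy as np
s=robot.read_state();print(s)
for n in("scene","top"):
    c=read_camera(n);cv2.imwrite(f"pics/{n}0.png",cv2.resize(c["image"],(800,600),interpolation=cv2.INTER_CUBIC))
    np.savez(f"{n}.npz",**c);print(n,c["K"],c["D"],c["extrinsics"])
c=read_camera("wrist");print(c["mount"],c["K"])
E
```

```text
pics
{'t': 0.0, 'q': array([ 1.05164066e+00,  1.31151902e-01,  1.48925886e+00,  5.80833670e-06,
        1.52297660e+00, -8.53938732e-02]), 'dq': array([-0.00082447,  0.00016297,  0.00180986,  0.00186116, -0.0002401 ,
        0.00062847]), 'joint_torque': array([ 1.60411523e-04, -5.59850192e+01, -4.91762495e+01,  7.69660366e-02,
        3.51261639e-02, -1.79654035e-04]), 'tool_pos': array([0.25187126, 0.54396452, 0.21760418]), 'orientation': array([-6.75906512e-01, -3.06746738e+00,  2.68812040e-03]), 'force': array([ 0.14131931, -0.35715022, -0.5654643 ]), 'wrist_torque': array([ 0.02612952,  0.03802748, -0.02276484]), 'gripper_force': 0.0, 'opening': 0.09296371278996128}
scene [[395.8242066    0.         251.59688628]
 [  0.         395.8242066  193.1594274 ]
 [  0.           0.           1.        ]] [-0.11702306  0.          0.          0.          0.        ] [[-0.71957444  0.69430171 -0.01256036  0.40059145]
 [ 0.40714797  0.40717771 -0.81757987 -0.09892483]
 [-0.56253281 -0.5934235  -0.5756782   1.62696004]
 [ 0.          0.          0.          1.        ]]
top [[385.76102854   0.         256.23221999]
 [  0.         385.76102854 191.89572604]
 [  0.           0.           1.        ]] [0.02769847 0.         0.         0.         0.        ] [[-0.00836081 -0.99996081  0.0029114  -0.0042233 ]
 [-0.98589963  0.00775656 -0.1671579   0.56271157]
 [ 0.16712877 -0.00426792 -0.98592584  1.29683641]
 [ 0.          0.          0.          1.        ]]
[[-3.09882939e-04 -9.54870317e-01 -2.97022864e-01  8.36065649e-02]
 [ 9.99999944e-01 -3.33400003e-04  2.85191660e-05 -7.61366137e-04]
 [-1.26259529e-04 -2.97022839e-01  9.54870367e-01 -1.65513024e-01]
 [ 0.00000000e+00  0.00000000e+00  0.00000000e+00  1.00000000e+00]] [[337.61529209   0.         254.85143762]
 [  0.         337.61529209 189.71329236]
 [  0.           0.           1.        ]]
```

View pics/scene0.png

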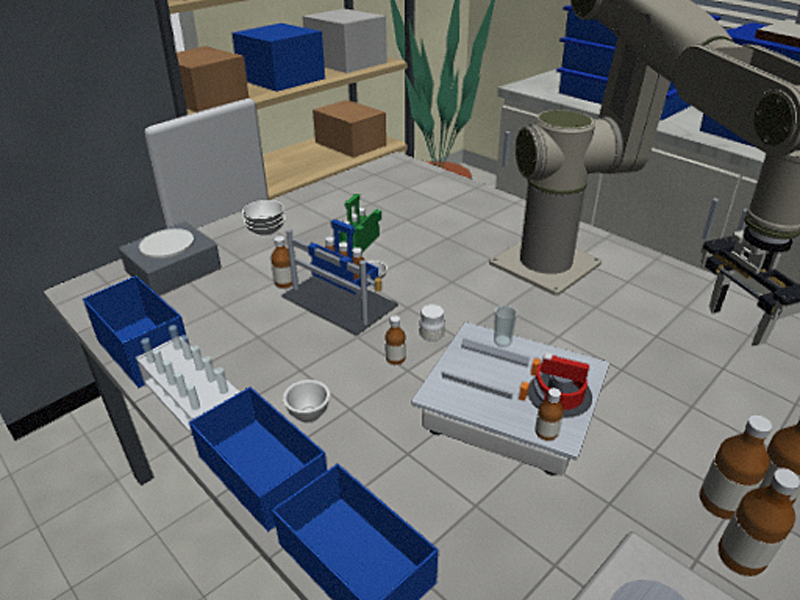

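View pics/top0.png

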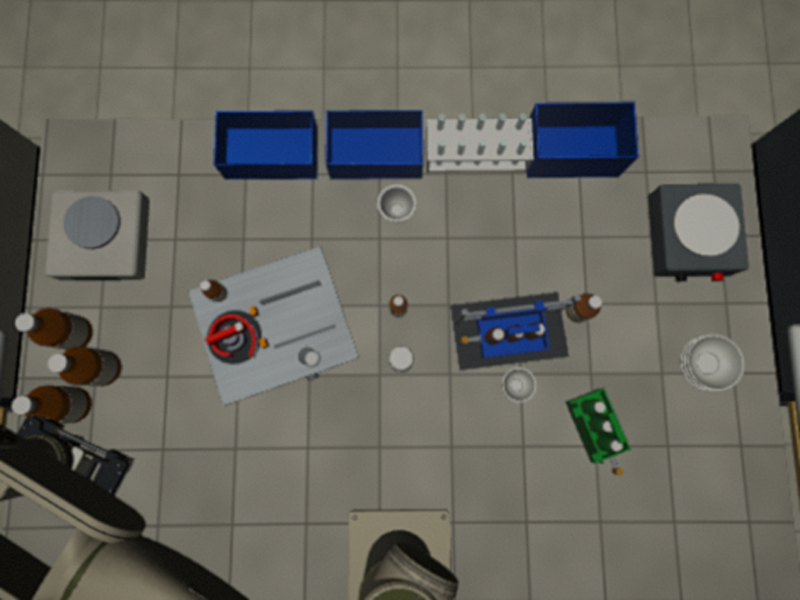

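The scene shows the shaker on the robot's left with the red cam, and the stand with the blue carrier on the right. The green look-alike stands near the stand. In the top view the cam is at about (230,337), the carrier at (515,333) and the rails run from (320,285) to (262,302). Next I'll enlarge both.

```bash
cat > h.py <<'E'
import numpy as np,cv2
from scipy.spatial.transform import Rotation as R
def ray(K,D,T,px):   # T world->cam ; returns origin, dir in world
    n=cv2.undistortPoints(np.array([[px]],float),K,np.array(D,float))[0,0]
    d=T[:3,:3].T@np.r_[n,1]; return -T[:3,:3].T@T[:3,3],d
def atz(K,D,T,px,z):
    o,d=ray(K,D,T,px); return (o+d*(z-o[2])/d[2])
def wristT(s,c):
    W=np.eye(4);W[:3,:3]=R.from_rotvec(s["orientation"]).as_matrix();W[:3,3]=s["tool_pos"]
    return np.linalg.inv(W@np.array(c["mount"]))
def proj(K,D,T,p):
    return cv2.projectPoints(np.array([p],float),cv2.Rodrigues(T[:3,:3])[0],T[:3,3],K,np.array(D,float))[0][0,0]
E
python3 - <<'E'
import numpy as np,cv2
im=np.load("top.npz")["image"]
a=cv2.resize(im[152:262,118:234],None,fx=4,fy=4,interpolation=cv2.INTER_CUBIC)
b=cv2.resize(im[180:245,285:389],None,fx=3,fy=3,interpolation=cv2.INTER_CUBIC)
o=np.zeros((440,464+312,3),np.uint8);o[:,:464]=a;o[:195,464:]=b
sc=np.load("scene.npz")["image"]
c=cv2.resize(sc[118:218,175:279],None,fx=3,fy=3,interpolation=cv2.INTER_CUBIC)[:240];o[200:440,464:]=c
cv2.imwrite("pics/comp.png",o)
E
```

```text
(no output)
```

View pics/comp.png

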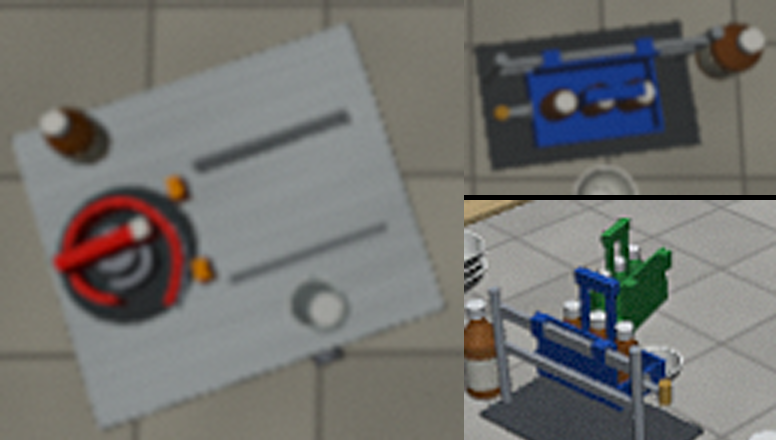

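In the composite, the platform corners are at (12,137), (348,25), (442,303) and (100,428). The cam base centre is near (128,254). The wing runs (58,265) to (150,228), with its white mark at the right end. The handle lies around (585–648, 95), and the stand's base plate corners are visible.

Run:
```python
import numpy as np
from h import *
c=np.load("top.npz");K,D,T=c["K"],c["D"],c["extrinsics"]
sh=lambda u,v:((u-1.5)/4+118,(v-1.5)/4+152)
st=lambda u,v:((u-464-1)/3+285,(v-1)/3+180)
P=[atz(K,D,T,sh(*p),.085) for p in[(12,137),(348,25),(442,303),(100,428)]]
P=np.array(P)[:,:2];print(P,P.mean(0))
yd=(P[0]-P[1]+P[3]-P[2])/2;print("yaw from y edges",np.degrees(np.arctan2(-yd[0],yd[1])),np.linalg.norm(yd))
xd=(P[0]-P[3]+P[1]-P[2])/2;print("yaw x",np.degrees(np.arctan2(xd[1],xd[0])),np.linalg.norm(xd))
print("cam",atz(K,D,T,sh(128,254),.093))
for p in[(178,187),(203,270)]:print("stop",atz(K,D,T,sh(*p),.11))
for p in[(196,166),(350,117),(231,281),(386,227)]:print("rail",atz(K,D,T,sh(*p),.104))
for p in[(58,265),(146,231)]:print("wing",atz(K,D,T,sh(*p),.165))
for p in[(585,99),(647,91)]:print("handle",atz(K,D,T,st(*p),.209))
for p in[(500,66),(716,37)]:print("bar",atz(K,D,T,st(*p),.15))
print("stud",atz(K,D,T,st(502,113),.102))
for p in[(476,45),(682,22),(699,145),(491,168)]:print("base",atz(K,D,T,st(*p),.005))
print("dish, beaker top",atz(K,D,T,st(606,186),.035),atz(K,D,T,sh(325,306),.16))
```

```text
[[0.58052243 0.44947843]
 [0.67613508 0.16755346]
 [0.4371284  0.08601707]
 [0.33747971 0.36541332]] [0.50781641 0.26711557]
yaw from y edges 19.18075448759251 0.29715673395381476
yaw x 18.959459962408108 0.25485068046691506
cam [0.47947463 0.34605723 0.093     ]
stop [0.5327839  0.30245762 0.11      ]
stop [0.46390427 0.27981878 0.11      ]
rail [0.55125682 0.28957156 0.104     ]
rail [0.59183808 0.1622891  0.104     ]
rail [0.45524125 0.25796402 0.104     ]
rail [0.49884317 0.13126221 0.104     ]
wing [0.46337087 0.3805177  0.165     ]
wing [0.48953389 0.31304098 0.165     ]
handle [ 0.46977582 -0.21595943  0.209     ]
handle [ 0.47743714 -0.27885845  0.209     ]
bar [ 0.51252197 -0.13750492  0.15      ]
bar [ 0.54208282 -0.36922696  0.15      ]
stud [ 0.46709828 -0.14361857  0.102     ]
base [ 0.55883037 -0.12538305  0.005     ]
base [ 0.58485181 -0.37304228  0.005     ]
base [ 0.43744708 -0.38524644  0.005     ]
base [ 0.412227  -0.1396901  0.005    ]
dish, beaker top [ 0.38912659 -0.26792159  0.035     ] [0.42980518 0.17243946 0.16      ]
```

Everything agrees: dock yaw is about 19°, the cam axis about (0.4785, 0.346) and the dock about (0.5215, 0.2185). The wing is at −69°, so the cam stands at about 1.54 rad and needs about 88° counter-clockwise to open. I'll move above the wing and take a close look.

```bash
python3 -m inch '[226,-197,40,-44,100,226,-197,40,-44,100,226,-197,40,-44,100,226,-197,40,-44,100,226,-197,40,-44,100,226,-197,40,-44,100,226,-197,40,-44,100,226,-197,40,-44,100,226,-197,40,-44,100,226,-197,40,-44,100]' 40
python3 - <<'E'
from plant import robot, read_camera
from h import *
s=robot.read_state();c=read_camera("wrist");print(s["tool_pos"],s["orientation"],s["q"])
T=wristT(s,c);np.savez("w1.npz",K=c["K"],D=c["D"],T=T)
cv2.imwrite("pics/w1.png",cv2.resize(c["image"],(800,600),interpolation=cv2.INTER_CUBIC))
E
```

```text
t: 0.98
tool_pos: [0.4782, 0.3472, 0.2582]
orientation: [-1.777, -2.59, 0.001]
force: [-0.8, -0.1, 0.2]
opening: 0.093
gripper_force: 0.0
[0.4781821  0.34720963 0.25820038] [-1.77706356e+00 -2.58966362e+00  6.97249936e-04] [5.40908040e-01 9.33653950e-02 1.45637565e+00 5.81782649e-04
 1.59260541e+00 1.72951389e-01]
```

View pics/w1.png

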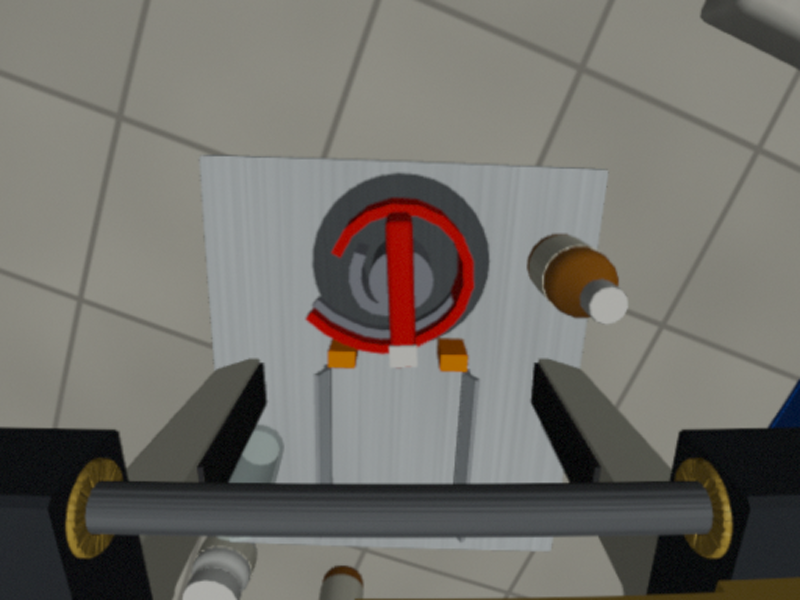

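The wrist view shows the wing centred between the fingers, at columns 399–403 and rows 212–365. The cam mouth opens at lower left, and the stops are at (343,355) and (453,355). Checking the wing centre and platform edges numerically.

Run:
```python
from h import *
c=np.load("w1.npz");K,D,T=c["K"],c["D"],c["T"]
f=lambda u,v:((u+.5)*.64-.5,(v+.5)*.64-.5)
a=atz(K,np.array([]) if 0 else c["D"],T,f(399,213),.165);b=atz(K,D,T,f(403,366),.165);print("wing",a,b,(a+b)/2,np.linalg.norm(a-b),np.degrees(np.arctan2(*(b-a)[1::-1])))
for p in[(313,262),(489,262),(401,174)]:print("base",atz(K,D,T,f(*p),.09))
A=[atz(K,D,T,f(*p),.085)[:2] for p in[(202,156),(607,170),(551,550)]];print(A)
d=A[1]-A[0];print("yaw",np.degrees(np.arctan2(d[1],d[0])),np.linalg.norm(d))
for p in[(327,490),(315,375),(478,378),(470,470)]:print("rail",atz(K,D,T,f(*p),.104))
ax=R.from_euler('z',19,degrees=True).as_matrix()
cam=np.array([.4785,.3465,.085])
for q in[(0,0,.08),(-.13,.084,0),(.13,.084,0),(-.036,-.064,.03),(.036,-.064,.03)]:
    p=proj(K,D,T,cam+ax@np.array(q));print(q,(p+.5)/.64-.5)
```

```text
wing [0.46115405 0.3893869  0.165     ] [0.49258641 0.31381003 0.165     ] [0.47687023 0.35159846 0.165     ] 0.0818526532551513 -67.41761125217752
base [0.42435987 0.32957891 0.09      ]
base [0.5311441  0.37071435 0.09      ]
base [0.45756541 0.40232865 0.09      ]
[array([0.33706772, 0.36798847]), array([0.57813009, 0.45169642]), array([0.67664751, 0.17091673])]
yaw 19.14935358126071 0.2551824571849355
rail [0.48751191 0.17659351 0.104     ]
rail [0.45084811 0.26053561 0.104     ]
rail [0.5531674  0.29759242 0.104     ]
rail [0.57705967 0.22936075 0.104     ]
(0, 0, 0.08) [400.47207167 302.83516223]
(-0.13, 0.084, 0) [194.99244062 126.62948316]
(0.13, 0.084, 0) [613.25796541 142.41768897]
(-0.036, -0.064, 0.03) [340.46709529 371.75715929]
(0.036, -0.064, 0.03) [452.39115046 375.4377153 ]
```

```bash
python3 -m inch '[0,0,-40,0,60,0,0,-80,0,50,0,0,-110,0,50,0,0,-127,0,50,0,0,-127,0,50,0,0,-127,0,0,0,0,-127,0,0,0,0,-127,0,0,0,0,-127,0,0,0,0,-127,0,0]' 40
```

```text
t: 1.87
tool_pos: [0.479, 0.3481, 0.1334]
orientation: [1.775, 2.591, 0.004]
force: [0.1, 0.1, 0.4]
opening: 0.0307
gripper_force: 0.0
```

```bash
python3 -m inch '[0,0,0,0,0,0,0,0,0,0,0,0,0,0,0,0,0,0,7,0,0,0,0,14,0,0,0,0,21,0,0,0,0,28,0,0,0,0,35,0,0,0,0,42,0,0,0,0,49,0]' 40; python3 -m inch '[0,0,0,7,0,0,0,0,14,0,0,0,0,21,0,0,0,0,28,0,0,0,0,34,0,0,0,0,38,0,0,0,0,40,0,0,0,0,40,0,0,0,0,40,0]'
python3 -c "
from plant import robot
s=robot.read_state();print(s['wrist_torque'],s['q'])"
```

```text
t: 2.7
tool_pos: [0.48, 0.3485, 0.1322]
orientation: [0.532, 3.093, 0.005]
force: [9.3, 7.3, -5.8]
opening: 0.0134
gripper_force: 40.0
t: 3.45
tool_pos: [0.48, 0.3495, 0.1322]
orientation: [-0.548, 3.089, 0.006]
force: [9.1, 10.3, -6.0]
opening: 0.0138
gripper_force: 40.3
[ 1.72240677 -1.40771109 -0.67426749] [ 0.54192121  0.16302844  1.61219153  0.00175925  1.36065895 -1.38034373]
```

The wing grips well, and the cam axis by contact is about (0.480, 0.350). Release, lift and check the opening.

```bash
python3 -m inch '[0,0,0,2,0,0,0,0,2,0,0,0,0,2,40,0,0,0,2,40,0,0,0,2,40,0,0,0,2,40,0,0,40,2,50,0,0,80,2,50,0,0,120,2,50,0,0,120,2,50]' 40
python3 - <<'E'
from plant import robot, read_camera
from h import *
s=robot.read_state();c=read_camera("wrist");print(s["tool_pos"],s["orientation"],s["force"])
T=wristT(s,c);np.savez("w2.npz",K=c["K"],D=c["D"],T=T)
cv2.imwrite("pics/w2.png",cv2.resize(c["image"],(800,600),interpolation=cv2.INTER_CUBIC))
E
```

```text
t: 4.28
tool_pos: [0.4814, 0.3493, 0.262]
orientation: [-0.601, 3.071, 0.007]
force: [1.1, 1.4, 2.9]
opening: 0.0463
gripper_force: 0.0
[0.4813963  0.34926524 0.26196839] [-0.6007424   3.07055337  0.00708748] [1.1484638  1.37190857 2.90612434]
```

View pics/w2.png

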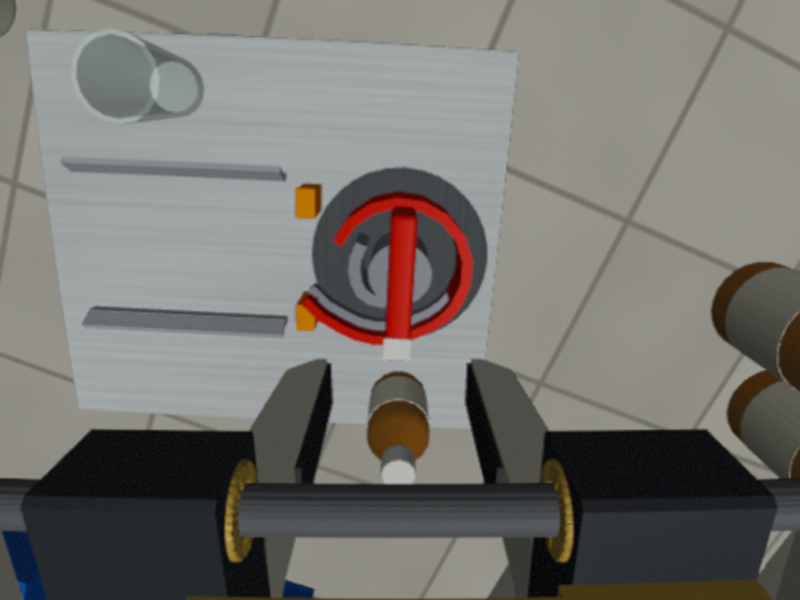

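The cam is open: its mouth faces the rails between the stops, and the wing lies across them with its white end towards the amber bottle. I'll refine the dock from this view, then go to the carrier.

```bash
python3 - <<'E'
from h import *
c=np.load("w2.npz");K,D,T=c["K"],c["D"],c["T"]
f=lambda u,v:((u+.5)*.64-.5,(v+.5)*.64-.5)
yv=np.array([-.3256,.9455]);xv=np.array([.9455,.3256])
a=atz(K,D,T,f(403,208),.165);b=atz(K,D,T,f(397,359),.165);print("wing",(a+b)/2,np.linalg.norm(a-b),np.degrees(np.arctan2(*(a-b)[1::-1])))
l,r,t=[atz(K,D,T,f(*p),.09)[:2] for p in[(313,252),(487,252),(403,168)]];print("base",(l+r)/2,t)
A=[atz(K,D,T,f(*p),.085)[:2] for p in[(28,31),(517,52),(79,408)]]
d=A[1]-A[0];print("yaw",np.degrees(np.arctan2(-d[0],d[1])),np.linalg.norm(d),np.linalg.norm(A[2]-A[0]),"dockx line mid",(A[0]+A[2])/2)
for p in[(62,160),(284,171),(86,322),(284,333)]:print("rail",atz(K,D,T,f(*p),.104))
for p in[(296,186),(296,217),(297,330)]:print("stopface",atz(K,D,T,f(*p),.115))
E
python3 -m inch '[0,-20,40,-7,60,0,-62,40,-14,60,0,-104,40,-21,60,0,-145,40,-28,60,0,-187,40,-35,60,0,-229,40,-42,60,0,-270,40,-49,60,0,-312,40,-56,60,0,-353,40,-63,60,-2,-395,40,-70,60]' 45
python3 -m inch '[-2,-40,0,-7,60,-4,-80,0,-14,60,-6,-120,0,-21,60,-6,-160,0,-28,60,-6,-202,0,-34,60,-6,-202,0,-34,60,-6,-202,0,-34,60]'
python3 - <<'E'
from plant import robot, read_camera
from h import *
s=robot.read_state();c=read_camera("wrist");print(s["tool_pos"],s["orientation"],s["force"])
T=wristT(s,c);np.savez("w3.npz",K=c["K"],D=c["D"],T=T)
cv2.imwrite("pics/w3.png",cv2.resize(c["image"],(800,600),interpolation=cv2.INTER_CUBIC))
E
```

```text
wing [0.47522682 0.34756778 0.165     ] 0.08172732564459721 -160.0078896244252
base [0.47415301 0.34755198] [0.42383103 0.32904558]
yaw 19.169988799334057 0.29554299656408184 0.25698636070076336 dockx line mid [0.55376848 0.12896108]
rail [0.49478468 0.13469451 0.104     ]
rail [0.45121471 0.2630801  0.104     ]
rail [0.59329732 0.17068301 0.104     ]
rail [0.55046343 0.29603633 0.104     ]
stopface [0.45506209 0.27416014 0.115     ]
stopface [0.47227974 0.28004618 0.115     ]
stopface [0.54030599 0.30377021 0.115     ]
t: 5.17
tool_pos: [0.4754, -0.048, 0.2906]
orientation: [-1.282, -2.867, 0.0]
force: [1.2, -0.1, -0.6]
opening: 0.0558
gripper_force: 0.0
t: 5.75
tool_pos: [0.4691, -0.2499, 0.29]
orientation: [-2.061, -2.368, 0.001]
force: [0.3, 0.3, -0.2]
opening: 0.0556
gripper_force: 0.0
[ 0.46910447 -0.24988692  0.28995309] [-2.06083380e+00 -2.36753616e+00  7.89935182e-04] [ 0.25832295  0.32132704 -0.16800459]
```

View pics/w3.png

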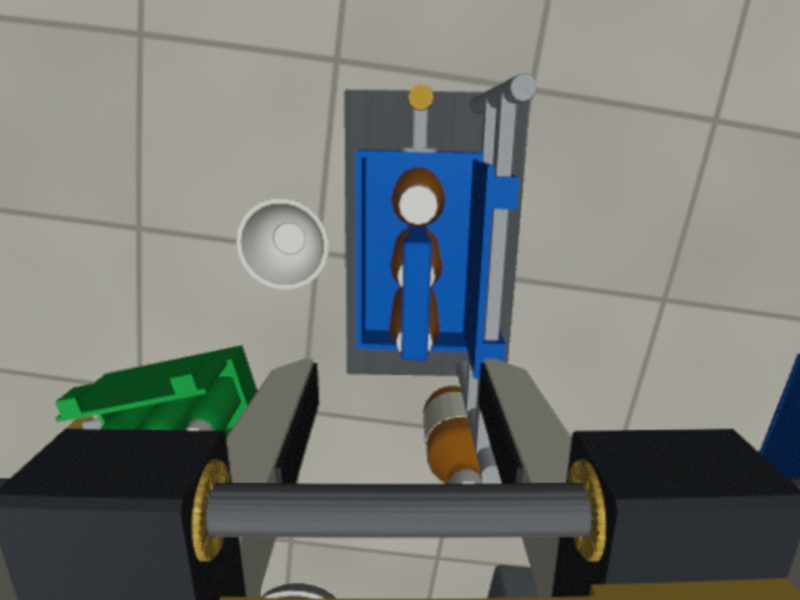

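The carrier hangs below, with its handle spanning (404–431, 242–358), its stud head at (421,97) and the tray's left edge at column 357. Computing the offset.

Run:
```python
from h import *
c=np.load("w3.npz");K,D,T=c["K"],c["D"],c["T"]
f=lambda u,v:((u+.5)*.64-.5,(v+.5)*.64-.5)
a=atz(K,D,T,f(418,242),.209);b=atz(K,D,T,f(416,358),.209);print("handle",(a+b)/2,np.linalg.norm(a-b),np.degrees(np.arctan2(*(a-b)[1::-1]))-90)
s=atz(K,D,T,f(421,97),.102);print("stud",s)
a=atz(K,D,T,f(357,152),.13);b=atz(K,D,T,f(357,347),.13);print("tray edge",np.degrees(np.arctan2(*(a-b)[1::-1]))-90,np.linalg.norm(a-b))
o=robot=None
from plant import robot
s=robot.read_state();M=R.from_rotvec(s["orientation"]).as_matrix();print("closing",np.degrees(np.arctan2(M[1,1],M[0,1])))
```

```text
handle [ 0.47658031 -0.24528109  0.209     ] 0.05972744950625199 7.558326694297392
stud [ 0.46755037 -0.14371652  0.102     ]
tray edge 6.614731117767761 0.1256315973686446
closing 8.085035930794396
```

```bash
python3 -m inch '[7,4,-40,-1,60,7,4,-80,-1,60,7,4,-109,-1,60,7,4,-109,-1,60,7,4,-109,-1,0,7,4,-109,-1,0,7,4,-109,-1,0,7,4,-109,-1,0,7,4,-109,-1,0,7,4,-109,-1,0]' 50
python3 -m inch '[0,0,0,0,0,0,0,0,0,0,0,0,0,0,0,0,0,3,0,0,0,0,10,0,0,0,0,20,0,0,0,0,30,0,0,0,0,35,0,0,0,0,35,0,0]'
```

```text
t: 6.63
tool_pos: [0.4778, -0.2445, 0.184]
orientation: [2.077, 2.354, 0.001]
force: [-0.5, -0.6, -0.3]
opening: 0.0202
gripper_force: 0.0
t: 7.38
tool_pos: [0.4773, -0.2442, 0.2182]
orientation: [2.079, 2.355, -0.0]
force: [0.1, 0.4, -6.8]
opening: 0.0135
gripper_force: 50.0
```

```bash
python3 -m inch '[-8,-1,0,0,0,-24,-3,0,0,0,-40,-5,0,0,0,-45,-5,10,0,0,-45,-5,35,0,0,-45,-5,60,0,0,-45,-5,85,0,0,-45,-5,100,0,0,-45,-5,100,0,0]'
python3 - <<'E'
from plant import robot, read_camera
from h import *
s=robot.read_state();c=read_camera("wrist");print(s["tool_pos"],s["orientation"],s["force"])
T=wristT(s,c);np.savez("w4.npz",K=c["K"],D=c["D"],T=T)
a=cv2.resize(c["image"],(400,300))
c=read_camera("scene")["image"][90:240,160:310]
cv2.imwrite("pics/w4.png",np.hstack([cv2.resize(a,(533,400)),cv2.resize(c,(267,400))[:, :]]))
E
```

```text
t: 8.13
tool_pos: [0.4334, -0.25, 0.3224]
orientation: [2.075, 2.35, 0.001]
force: [1.9, -1.2, -4.5]
opening: 0.0131
gripper_force: 50.0
[ 0.4334208  -0.2499818   0.32243645] [2.07451869e+00 2.35001690e+00 1.27761851e-03] [ 1.94720545 -1.21970639 -4.50107616]
```

View pics/w4.png

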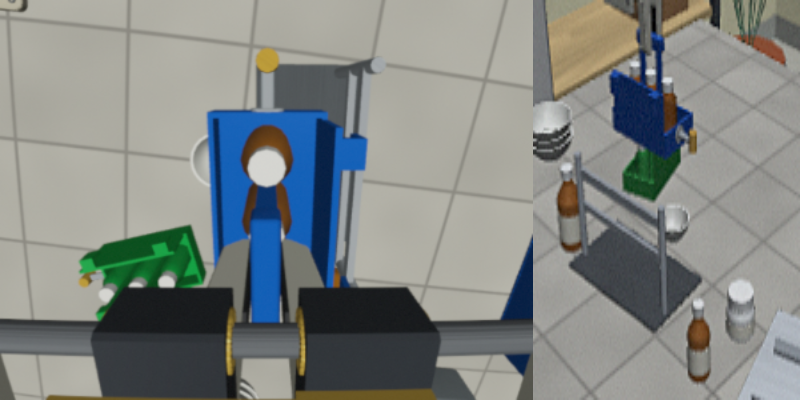

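The carrier is off the bar, upright in the gripper, with its stud head at (268,60). Next I'll compute where the carrier sits in the hand.

Run:
```python
from h import *
from plant import robot
c=np.load("w4.npz");K,D,T=c["K"],c["D"],c["T"]
k=512/533.33
s=robot.read_state();M=R.from_rotvec(s["orientation"]).as_matrix();print("closing",np.degrees(np.arctan2(M[1,1],M[0,1])))
th=np.arctan2(M[1,1],M[0,1]);xv=np.array([np.cos(th),np.sin(th)]);yv=np.array([-xv[1],xv[0]])
# heads top z = centre+14mm
for n,p,z in[("stud",(268,60),.254-.004),("end L",(209,112),.206+.06),("end R",(325,111),.206+.06),("cap",(267,167),.28)]:
    q=atz(K,D,T,(p[0]*k,p[1]*k),z)[:2]-s["tool_pos"][:2];print(n,q@xv,q@yv)
```

```text
closing 7.137321015702672
stud 0.0021367082727901253 0.09906474700974433
end L -0.034333823205041934 0.06782615603320968
end R 0.037100013302139134 0.06837317878380651
cap 0.0012373674033717245 0.03625638573116792
```

```bash
python3 -m inch '[2,20,0,0,0,8,55,0,1,0,15,95,0,2,0,23,135,0,3,0,31,175,0,4,0,39,215,0,6,0,47,255,0,8,0,55,295,0,10,0,63,333,0,11,0,71,370,0,12,0]'
python3 -m inch '[8,30,0,0,0,15,60,0,0,0,19,82,0,0,0,20,91,0,0,0,20,93,0,0,0,20,93,0,0,0,20,93,0,0,0]'
python3 - <<'E'
from plant import robot, read_camera
from h import *
s=robot.read_state();c=read_camera("wrist");print(s["tool_pos"],s["orientation"],s["force"])
M=R.from_rotvec(s["orientation"]).as_matrix();print("closing",np.degrees(np.arctan2(M[1,1],M[0,1])))
T=wristT(s,c);np.savez("w5.npz",K=c["K"],D=c["D"],T=T)
cv2.imwrite("pics/w5.png",cv2.resize(c["image"],(800,600),interpolation=cv2.INTER_CUBIC))
E
```

```text
t: 9.07
tool_pos: [0.5022, 0.1231, 0.3151]
orientation: [-1.818, -2.559, 0.004]
force: [2.0, -1.4, -5.8]
opening: 0.0139
gripper_force: 50.0
t: 9.65
tool_pos: [0.5229, 0.2128, 0.3166]
orientation: [-1.822, -2.559, 0.003]
force: [-0.1, 0.5, -5.7]
opening: 0.0137
gripper_force: 50.0
[0.52287539 0.21279207 0.3166442 ] [-1.82156324 -2.55883538  0.00287546] [-0.09386914  0.46586757 -5.71433341]
closing 19.107972739529856
```

View pics/w5.png

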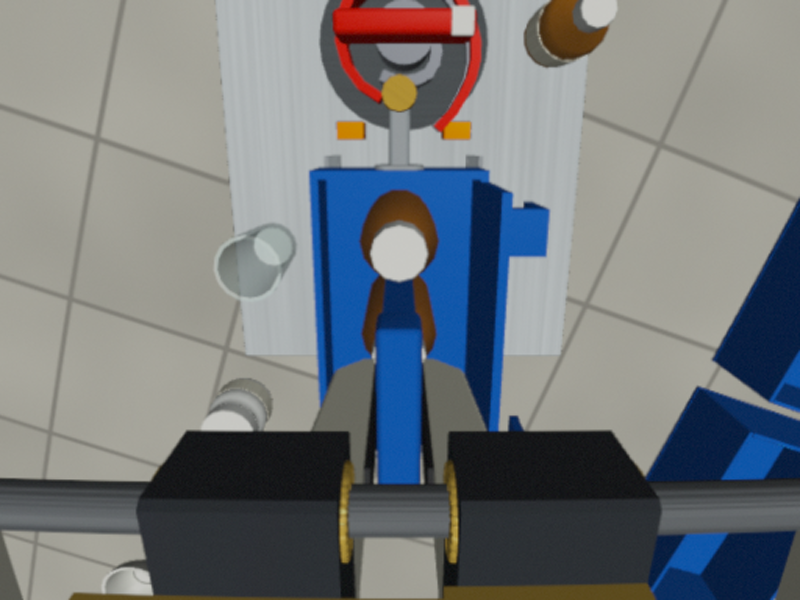

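The carrier is over the dock. The stud head is at (399,93), the stops at (351,130) and (457,130), the wing spans (333–475, 22), and the tray end is at row 170. I'll measure carrier against dock in this one image.

Run:
```python
from h import *
c=np.load("w5.npz");K,D,T=c["K"],c["D"],c["T"]
f=lambda u,v:((u+.5)*.64-.5,(v+.5)*.64-.5)
th=np.radians(19.1);xv=np.array([np.cos(th),np.sin(th)]);yv=np.array([-xv[1],xv[0]])
p0=np.array([.52287539,.21279207])
for n,p,z in[("stud",(399,93),.248),("trayL",(312,172),.26),("trayR",(488,172),.26),("stopLface",(351,139),.115),("stopRface",(457,139),.115),("wingL",(333,22),.165),("wingR",(475,20),.165),("handle+y",(399,318),.341),("baseL",(321,44),.09),("baseR",(487,44),.09),("baseB",(404,130),.09),("railL",(333,157),.104),("railR",(473,157),.104),("plL",(247,354),.085),("plR",(563,354),.085)]:
    q=atz(K,D,T,f(*p),z)[:2]-p0;print(n,(q@xv*1000).round(1),(q@yv*1000).round(1))
```

```text
stud -0.8 99.2
trayL -36.7 67.6
trayR 35.9 67.6
stopLface -33.0 79.3
stopRface 38.0 79.3
wingL -37.0 142.1
wingR 40.9 143.1
handle+y -0.8 32.7
baseL -54.3 142.2
baseR 59.5 142.2
baseB 2.7 85.2
railL -46.8 67.1
railR 50.7 67.1
plL -125.5 -89.9
plR 133.7 -89.9
```

The carrier is about 14 mm short of tight and 3 mm off to −x of the dock. Correcting by (+2,+3) mm and lowering.

```bash
python3 -m inch '[2,3,0,0,0,2,3,-15,0,0,2,3,-40,0,0,2,3,-65,0,0,2,3,-85,0,0,2,3,-95,0,0,2,3,-103,0,0,2,3,-108,0,0,2,3,-111,0,0,2,3,-111,0,0]'
python3 -m inch '[0,0,-2,0,0,0,0,-4,0,0,0,0,-4,0,0]'
```

```text
t: 10.53
tool_pos: [0.5256, 0.2169, 0.2071]
orientation: [1.821, 2.559, 0.001]
force: [-0.6, -0.2, -5.6]
opening: 0.0134
gripper_force: 50.0
t: 10.78
tool_pos: [0.5255, 0.217, 0.2029]
orientation: [1.821, 2.56, 0.001]
force: [-0.7, -0.0, -6.1]
opening: 0.0135
gripper_force: 50.0
```

```bash
python3 -m inch '[0,-1,-1,0,0,0,-1,-2,0,0,0,-1,-3,0,0,0,-1,-3,0,0,0,-1,-3,0,0]'
```

```text
t: 11.2
tool_pos: [0.5263, 0.2157, 0.202]
orientation: [1.82, 2.558, 0.003]
force: [-2.3, -3.6, 6.5]
opening: 0.0136
gripper_force: 50.0
```

```bash
python3 -m inch '[0,0,-1,0,0,0,0,-2,0,0,0,0,-2,0,0]'; python3 -c "
from plant import robot
print(robot.read_state()['wrist_torque'])"
```

```text
t: 11.45
tool_pos: [0.5264, 0.2158, 0.202]
orientation: [1.82, 2.557, 0.005]
force: [-7.7, -6.5, 17.3]
opening: 0.0139
gripper_force: 50.0
[-0.84039886  1.76475089  0.04314931]
```

```bash
python3 -m inch '[0,0,2,0,0,0,0,2,0,0]'
python3 - <<'E'
from plant import robot, read_camera
from h import *
s=robot.read_state();c=read_camera("wrist");print(s["tool_pos"],s["force"])
T=wristT(s,c);np.savez("w6.npz",K=c["K"],D=c["D"],T=T)
a=cv2.resize(c["image"][0:300,100:412],(468,450),interpolation=cv2.INTER_CUBIC)
b=cv2.resize(read_camera("scene")["image"][180:310,255:400],(332,298),interpolation=cv2.INTER_CUBIC)
o=np.zeros((450,800,3),np.uint8);o[:,:468]=a;o[:298,468:]=b
cv2.imwrite("pics/w6.png",o)
E
```

```text
t: 11.62
tool_pos: [0.5264, 0.2158, 0.202]
orientation: [1.82, 2.558, 0.003]
force: [-1.5, -6.4, 9.6]
opening: 0.0138
gripper_force: 50.0
[0.52637693 0.21576742 0.20198845] [-1.52215988 -6.41615196  9.63371631]
```

View pics/w6.png

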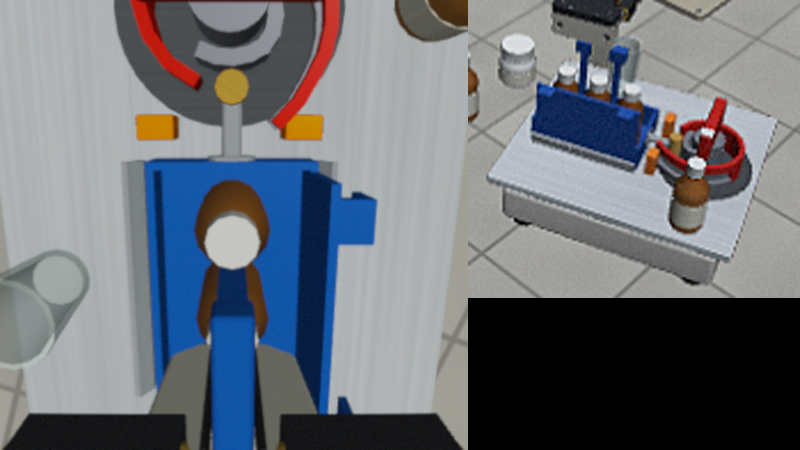

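The carrier stands between the rails and the head (232,87) is in the mouth between the wall ends. The gap is only about 10 mm and there is a −y push, so I'll back off about 2 mm and reseat.

```bash
python3 -m inch '[0,0,2,0,0,0,-2,3,0,0,0,-3,3,0,0,0,-3,2,0,0,0,-3,1,0,0,0,-3,0,0,0,0,-3,-1,0,0,0,-3,-1,0,0]'
```

```text
t: 12.38
tool_pos: [0.5258, 0.2129, 0.202]
orientation: [1.82, 2.558, 0.003]
force: [-8.5, -4.3, 17.7]
opening: 0.0137
gripper_force: 50.0
```

```bash
python3 -m inch '[-1,0,1,0,0,-1,0,1,0,0,-1,0,1,0,30,-1,0,1,0,30,-1,0,1,0,30,-1,0,1,0,30,-1,0,1,0,30,-1,0,40,0,40,-1,0,80,0,40,-1,0,110,0,40]'
python3 - <<'E'
from plant import robot, read_camera
from h import *
s=robot.read_state();c=read_camera("wrist");print(s["tool_pos"],s["orientation"],s["force"])
T=wristT(s,c);np.savez("w7.npz",K=c["K"],D=c["D"],T=T)
cv2.imwrite("pics/w7.png",cv2.resize(c["image"],(800,600),interpolation=cv2.INTER_CUBIC))
E
```

```text
t: 13.22
tool_pos: [0.5242, 0.213, 0.311]
orientation: [1.821, 2.56, 0.001]
force: [1.9, 0.4, 0.2]
opening: 0.037
gripper_force: 0.0
[0.52415969 0.21297662 0.31097258] [1.82076783e+00 2.55972444e+00 7.97303689e-04] [1.86380559 0.39495834 0.2260871 ]
```

View pics/w7.png

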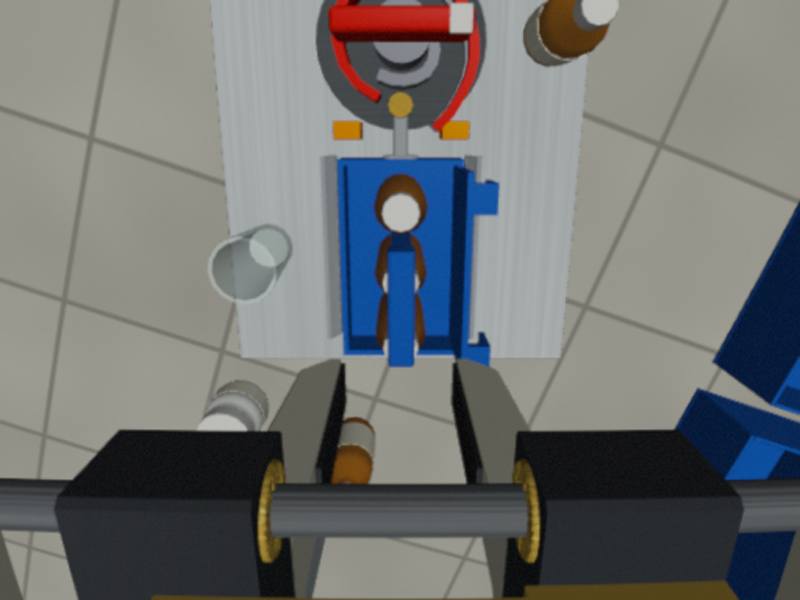

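The carrier is released, straight between the rails and about 13 mm short of the stops, with the head at (400,104) in the mouth. Now to the wing.

```bash
python3 -m inch '[-12,35,0,7,45,-24,75,0,14,45,-36,110,0,21,45,-44,137,0,28,45,-44,137,0,35,45,-44,137,0,42,45,-44,137,0,49,45,-44,137,0,56,45,-44,137,0,63,45,-44,137,0,70,45]'
python3 -m inch '[0,0,-10,7,45,0,0,-30,14,45,0,0,-50,20,45,0,0,-50,20,45,0,0,-50,20,45]'
python3 -c "
from plant import robot
from h import *
M=R.from_rotvec(robot.read_state()['orientation']).as_matrix();print(np.degrees(np.arctan2(M[1,1],M[0,1])))"
```

```text
t: 14.1
tool_pos: [0.4801, 0.35, 0.308]
orientation: [-0.014, -3.141, 0.001]
force: [-0.2, 0.3, 0.7]
opening: 0.042
gripper_force: 0.0
t: 14.52
tool_pos: [0.4794, 0.3495, 0.2571]
orientation: [0.517, -3.096, 0.002]
force: [-0.2, -0.5, 0.4]
opening: 0.0418
gripper_force: 0.0
108.95444382875125
```

```bash
python3 -m inch '[0,0,-40,0,45,0,0,-80,0,45,0,0,-115,0,45,0,0,-125,0,45,0,0,-125,0,45,0,0,-125,0,0,0,0,-125,0,0,0,0,-125,0,0,0,0,-125,0,0,0,0,-125,0,0]' 55
python3 -m inch '[0,0,0,0,0,0,0,0,0,0,0,0,0,-6,0,0,0,0,-13,0,0,0,0,-20,0,0,0,0,-27,0,0,0,0,-34,0,0,0,0,-40,0,0,0,0,-45,0,0,0,0,-45,0]'
```

```text
t: 15.35
tool_pos: [0.4814, 0.3501, 0.1356]
orientation: [-0.521, 3.095, 0.001]
force: [0.8, -4.0, 11.3]
opening: 0.0139
gripper_force: 55.0
t: 16.18
tool_pos: [0.4813, 0.348, 0.1356]
orientation: [0.713, 3.057, -0.004]
force: [-1.9, -10.9, 11.1]
opening: 0.0136
gripper_force: 55.0
```

```bash
python3 -m inch '[0,-1,2,0,0,0,-1,2,-5,0,0,-1,2,-10,0,0,-1,2,-15,0,0,-1,2,-20,0,0,-1,2,-25,0,0,-1,2,-30,0,0,-1,2,-35,0,0,-1,2,-35,0]'
python3 -c "
from plant import robot
from h import *
s=robot.read_state();M=R.from_rotvec(s['orientation']).as_matrix();print(np.degrees(np.arctan2(M[1,1],M[0,1])),s['wrist_torque'],s['q'])"
```

```text
t: 16.93
tool_pos: [0.4802, 0.3467, 0.1357]
orientation: [1.599, 2.703, -0.006]
force: [-2.4, -10.5, 2.7]
opening: 0.0137
gripper_force: 55.0
28.782070640271606 [-1.72990889  0.19803959  0.08090389] [ 0.54067494  0.16506363  1.60331598 -0.00289142  1.37595645  0.03889287]
```

```bash
python3 -m inch '[0,-1,0,-5,0,0,-1,0,-10,0,0,-1,0,-15,0,0,-1,0,-20,0,0,-1,0,-24,0,0,-1,0,-28,0,0,-1,0,-32,0,0,-1,0,-32,0]' 60
python3 -c "
from plant import robot
from h import *
s=robot.read_state();M=R.from_rotvec(s['orientation']).as_matrix();print(np.degrees(np.arctan2(M[1,1],M[0,1])),s['wrist_torque'],s['q'])"
```

```text
t: 17.6
tool_pos: [0.4791, 0.3465, 0.1357]
orientation: [2.279, 2.161, -0.006]
force: [-6.6, -7.4, 4.2]
opening: 0.0142
gripper_force: 62.3
-3.0513990788421155 [-1.2806114   1.13310553  1.07838331] [ 5.40321836e-01  1.63274429e-01  1.60530576e+00 -1.42394502e-03
  1.37676387e+00  5.93852188e-01]
```

```bash
python3 -m inch '[0,0,0,-3,0,0,0,0,-6,0,0,0,0,-9,0,0,0,0,-12,0,0,0,0,-14,0,0,0,0,-14,0,0,0,0,-14,0]' 60
python3 -c "
from plant import robot
from h import *
s=robot.read_state();M=R.from_rotvec(s['orientation']).as_matrix();print(np.degrees(np.arctan2(M[1,1],M[0,1])),s['wrist_torque'],s['q'])"
```

```text
t: 18.18
tool_pos: [0.4791, 0.3474, 0.1358]
orientation: [2.521, 1.874, -0.004]
force: [-5.4, -4.5, 3.3]
opening: 0.0161
gripper_force: 72.8
-16.74364901862527 [-0.57523962  1.10386814  1.70423503] [ 5.40995999e-01  1.63405153e-01  1.60498094e+00 -4.28790858e-04
  1.37589482e+00  8.33309712e-01]
```

```bash
python3 -m inch '[0,0,0,-3,0,0,0,0,-6,0,0,0,0,-6,0,0,0,0,-6,0]' 60
python3 -c "
from plant import robot
s=robot.read_state();print(s['wrist_torque'])"
python3 -m inch '[0,0,0,6,0,0,0,0,6,0,0,0,0,6,45,0,0,0,6,45,0,0,0,6,45,0,0,0,6,45,0,0,0,6,45,0,0,40,6,45,0,0,80,6,45,0,0,125,6,45]'
python3 - <<'E'
from plant import robot, read_camera
from h import *
s=robot.read_state();c=read_camera("wrist");print(s["tool_pos"],s["orientation"],s["force"])
T=wristT(s,c);np.savez("w8.npz",K=c["K"],D=c["D"],T=T)
cv2.imwrite("pics/w8.png",cv2.resize(c["image"],(800,600),interpolation=cv2.INTER_CUBIC))
E
```

```text
t: 18.52
tool_pos: [0.4791, 0.3479, 0.1358]
orientation: [-2.615, -1.74, 0.003]
force: [-5.1, -2.0, 1.4]
opening: 0.0176
gripper_force: 73.6
[-0.07528991  1.0764541   1.76517893]
t: 19.35
tool_pos: [0.4795, 0.3473, 0.2576]
orientation: [-2.523, -1.871, 0.004]
force: [0.6, 0.3, 0.4]
opening: 0.0416
gripper_force: 0.0
[0.47950292 0.34734083 0.25757807] [-2.52306627 -1.87144905  0.0040826 ] [0.57659336 0.34289544 0.43085098]
```

View pics/w8.png

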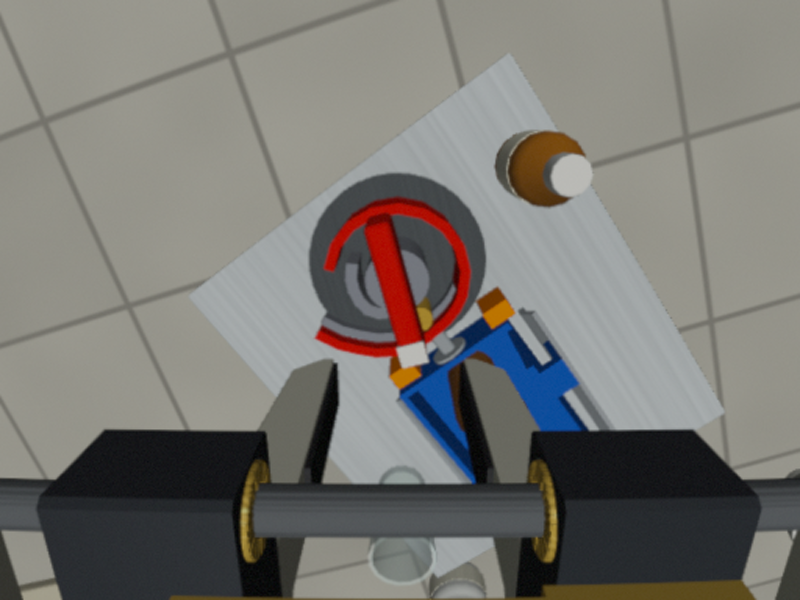

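The tray end now meets both orange stops and the cam holds the head. The wing runs (377,217) to (411,362), so I'll compute its angle. This is the last of my 10 pictures.

Run:
```python
from h import *
c=np.load("w8.npz");K,D,T=c["K"],c["D"],c["T"]
f=lambda u,v:((u+.5)*.64-.5,(v+.5)*.64-.5)
for A,B in[((379,217),(412,365)),((366,222),(399,350)),((391,218),(424,345))]:
    a=atz(K,D,T,f(*A),.165);b=atz(K,D,T,f(*B),.165);t=np.degrees(np.arctan2(*(b-a)[1::-1]));print(t,np.radians(19.1-t),np.linalg.norm(a-b))
```

```text
-94.92282001292648 1.9900736316344503 0.08086400339068031
-93.46038078501628 1.964549251997094 0.06988235052577647
-92.56351152559168 1.9488959304602111 0.0692330600861333
```

The cam stands at about 1.97 rad, tight but not fully home (2.1). I'll regrasp near the wing's outer end for leverage and push the last degrees.

```bash
python3 -m inch '[2,28,0,7,45,2,28,-30,12,45,2,28,-70,12,45,2,28,-105,12,45,2,28,-122,12,45,2,28,-123,12,45,2,28,-123,12,45,2,28,-123,12,0,2,28,-123,12,0,2,28,-123,12,0]' 58
python3 -m inch '[0,0,0,0,0,0,0,0,0,0,0,0,0,0,0,1,0,0,-3,0,3,0,0,-6,0,5,-1,0,-9,0,7,-1,0,-11,0,9,-1,0,-13,0,9,-1,0,-13,0]'
python3 -c "
from plant import robot
from h import *
s=robot.read_state();M=R.from_rotvec(s['orientation']).as_matrix();print(np.degrees(np.arctan2(M[1,1],M[0,1])),s['wrist_torque'])"
```

```text
t: 20.23
tool_pos: [0.4836, 0.3768, 0.1369]
orientation: [2.313, 2.125, 0.006]
force: [0.1, -0.1, -0.0]
opening: 0.0267
gripper_force: 0.0
t: 20.98
tool_pos: [0.4848, 0.3762, 0.1359]
orientation: [-2.532, -1.848, 0.015]
force: [-36.3, -4.0, 24.0]
opening: 0.0143
gripper_force: 60.8
-17.758030663055102 [-0.63423594  6.09962568  1.06652549]
```

```bash
python3 -m inch '[-8,0,0,2,0,-8,0,0,2,0,-8,0,0,2,45,-8,0,0,2,45,-8,0,0,2,45,-8,0,0,2,45,-8,0,0,2,45,-8,-15,40,2,45,-8,-28,80,2,45,-8,-28,122,2,45]'
python3 - <<'E'
from plant import robot, read_camera
from h import *
s=robot.read_state();c=read_camera("wrist");print(s["tool_pos"],s["orientation"],s["force"])
T=wristT(s,c);K,D=c["K"],c["D"];im=c["image"].astype(int);np.savez("w9.npz",image=c["image"],K=K,D=D,T=T)
B,G,Rr=im[...,0],im[...,1],im[...,2]
m=(Rr>110)&(G<60)&(B<60)
ctr=np.array([.4793,.347]);best=[]
# rectify wing-top plane z=.165 around axis and score bar angle
g=np.stack(np.meshgrid(np.linspace(-.028,.028,29),np.linspace(-.006,.006,7)),-1).reshape(-1,2)
for t in np.arange(-115,-80,1.):
    r=np.radians(t);u=np.array([np.cos(r),np.sin(r)]);v=np.array([-u[1],u[0]]);sc=0
    for off in np.arange(-.005,.0051,.001):
        P=np.c_[ctr+g[:,:1]*u+(g[:,1:]+off)*v,np.full(len(g),.165)]
        px=cv2.projectPoints(P,cv2.Rodrigues(T[:3,:3])[0],T[:3,3],K,np.array(D,float))[0][:,0].round().astype(int)
        sc=max(sc,Rr[px[:,1],px[:,0]].astype(float).mean()-G[px[:,1],px[:,0]].mean())
    best.append((sc,t))
best.sort(reverse=True);print([(round(a),b,round(np.radians(19.1-b),2)) for a,b in best[:6]])
E
```

```text
t: 21.82
tool_pos: [0.4825, 0.3446, 0.2543]
orientation: [2.507, 1.892, -0.007]
force: [0.6, 0.2, 0.5]
opening: 0.0418
gripper_force: 0.0
[0.48248363 0.34458956 0.25429395] [ 2.50741611  1.8921932  -0.00661909] [0.57696304 0.17152792 0.45181945]
[(135, np.float64(-99.0), np.float64(2.06)), (135, np.float64(-100.0), np.float64(2.08)), (135, np.float64(-101.0), np.float64(2.1)), (135, np.float64(-102.0), np.float64(2.11)), (134, np.float64(-98.0), np.float64(2.04)), (134, np.float64(-103.0), np.float64(2.13))]
```

The cam is at about 2.09 rad, fully home, and the gripper is clear of everything.

```bash
python3 -m inch '[0,0,30,0,45,0,0,40,0,45,0,0,40,0,45]'; python3 -c "
from plant import job
print(job.close_job())"
```

```text
t: 22.12
tool_pos: [0.4846, 0.3478, 0.2981]
orientation: [2.506, 1.893, 0.009]
force: [0.2, 0.3, 0.1]
opening: 0.0419
gripper_force: 0.0
the job is handed in; nothing more can be done
None
```

The carrier is off its bar and docked upright between the rails, drawn up to both orange stops with the cam turned home (about 2.09 of 2.1 rad by image estimate), and the job was handed in at about 22 s with the gripper clear; the judge returned no result.

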